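# Lock a trolley tow coupling with a linchpin

### The arm

A 6-joint arm with a two-finger parallel gripper is mounted at the origin on the work surface. World frame = base frame: x ahead of the robot, y to its left, z up, the work surface at z = 0. Lengths are in m, angles in rad, forces in N, time in s.
With the tool pointing down it reaches from about 0.3 to 0.95 m from the base axis. Payload 3.1 kg.
Tool frame: the origin (TCP) lies between the finger pads; the fingertips stand 11 mm ahead of it and the grasp point (between the pads) lies 8 mm behind it; z points along the fingers, y is the line along which they close (so a half turn about z gives the same grasp; the last joint's range is limited). The gripper opens to 85 mm and grips with 20 to 120 N. Pads are 22 mm wide; open, the fingers measure 114 mm over their backs; the gripper's body (76 mm by 85 mm) begins 54 mm behind the grasp point. The pads swing forward as they close: fully open they stand 13 mm farther back than shut.
Start: joints at [-1.194, 0.308, 1.634, -0, 1.2, -0.07], TCP at [0.27, -0.564, 0.242] pointing down, gripper open.
Joint ranges: [-3.06, 3.06], [-0.79, 1.96], [0.05, 2.63], [-1.19, 4.34], [0.05, 2.64], [-2.94, 2.94]. Speed limits (rad/s): [2.79, 2.79, 3.14, 3.14, 3.14, 3.14].

### API

Orientations are given as a rotation vector (axis times angle).
In Python, from workcell import bot, imaging, order gives the robot as it stands.
- The arm moves only by the shell command python3 -m inch 'ROWS' [FORCE]. ROWS is JSON, one flat list of numbers, 7 for each row, row after row: the gripper's target within -1 to 1 (shut at 1, half-way at 0, fully open at -1), then the shift along the world's x, y, z in m, then the turn, a rotation vector about the world's x, y, z in rad. In form: [claw, dx, dy, dz, ax, ay, az, claw, dx, dy, dz, ax, ay, az, ...]. A call has 1 to 8 rows; each row shifts and turns the commanded pose from where the row before left it; what a row does not reach is not made up. A row lasts 1/10 s, in which the tool goes at most 50 mm and 8.59 degrees, less where a joint would pass 70% of its speed; a pose out of reach is approached as far as the arm can. A call with a gripper value outside its range is refused whole. The fingers move at their own pace and stop on an object; FORCE is the grip in N (left out, the last holds). Time passes only in rows, so rows that do not move let the fingers close. It gives the time, the measured TCP pose, the force, the opening and the grip force at its end, in the units of the state.
- bot.observe(): the state, without advancing time (a new reading comes with each control period).
- imaging.read_camera(name): name is "scene" or "top"; returns the picture (480x640x3 uint8, red, green, blue); there is no depth.
- imaging.camera_model(name): a dict with "vertical_fov" (degrees; the focal length in pixels is half the picture's height over the tangent of half this angle, whatever the lens; pixels are square), "cx", "cy" (the principal point, pixels), "position" and "attitude" of the camera in the world. Camera axes: x right, y up, looking along -z (the intrinsics and any distortion apply to the point x, -y, -z); pixel columns grow to the right and rows downward; lengths in m; the calibration is good to about 2 mm. A picture is of the moment at which its call begins. camera_model takes no time and is no camera call.
- order.sign_off(): hands the job in; it is judged then, once.
The state is a dict: "t": time; "joints": joint angles; "dq": joint speeds; "joint_efforts": joint torques, N m; "tcp_pos": TCP position; "tool_rot": TCP orientation; "force": force on the tool from outside, world axes, zero at the start; "torque": the same for the moment, N m; "opening": finger opening in m; "grip_force": force on a finger pad.
Only numpy, scipy, OpenCV 4.12 (cv2) and the standard library are available. Lean on these libraries where they do the work, as an engineer would, in place of code of your own. Each camera call takes 0.05 s, during which the arm holds its last target. There are 200 camera calls.

### The job

Take the linchpin from its wooden rest and slide it gently through the cross hole of the tow coupling's upright draw pin, from the open side, until its head is fully home against the post. Then swing its sprung ring forward over the top of the post until it snaps down over the pin's far end, leave it locked, and let go. Never press hard on the coupling (keep under 30 N), and leave everything else on the bench where it is.

Things in the scene. Friction and masses are not known exactly. Their poses are not given: they have to be found in the camera images.
- hitch: fixed tow coupling: dark base plate 110 x 90 x 8 mm, pedestal, round collar 52 mm across, and in it the draw pin, a bright 28 mm square post rising 30.5 mm above the collar, with a cross hole through it along x. A 30 mm wide tow bar, level with the collar, leads off along +x. Origin on the bench under the post's axis; x points from the open side, where the linchpin enters, to the tow bar; z up.
- hole_mark (a point): mark on the post's near face, straight below the cross hole's mouth, 55 mm above the bench; axes as hitch. Post, collar and tow bar are clamped at another height each time: the hole's axis is 3 to 23 mm ABOVE this point, not shown by the poses: feel or see it. Bore 13.5 mm, hardly chamfered; its axis is 10.5 mm above the collar's top (12 mm of it lies before the post), 20 mm below the post's top.
- pin_rest: wooden rest fixed to the bench, base 100 x 60 x 10 mm, in which the linchpin lies level: a 12 mm wide ledge under the head (its top 35 mm above the bench) and a block with an upward-open slot for the shank, walls up to 46.5 mm above the bench. Origin on the bench below the pin's shoulder; x along the pin towards its tip. Lift the pin straight up to free it.
- pin_grip (a point): middle of the linchpin's flat-sided grip tail (25 long, 16 wide, 18 mm high), on the pin's axis, 28 mm behind the shoulder, 44 mm above the bench at the start. x towards the tip, z up. Before the tail a 15 mm long head, 28 wide, 18 high, whose front face is the shoulder; then a shank 12 mm thick. 0.2 kg. Grip across the tail's sides from above. Home, this point is 28 mm before the post's near face.
- pin_tip (a point): centre of the linchpin's far end, slightly bevelled (11 mm across), 52 mm ahead of the shoulder and 80 mm ahead of pin_grip; axes as pin_grip. Fully home it stands 24 mm out of the far face of the post.
- ring (a joint): angle of the linchpin's sprung ring about a level cross axis in the head (on the pin's axis, 7 mm behind the shoulder). 0 = open, leaning forward and up, 0.75 rad above the shank; 0.75 = shut, level with the shank, its far bar beyond the tip. Over-centre: springs back open below about 0.42, snaps shut by itself beyond; its far bar resists with about 3 to 7 N. It straddles the post as it swings.
- ring_bar (a point): middle of the ring's far cross bar, 67 mm from the ring's axis; ring of 5 mm round wire, 43 mm wide outside. The bar can be pushed forward and down along its arc with closed fingertips from above.
- spanner: bystander: open-ended spanner, 160 mm, lying flat between the work places; origin at its middle, on the bench. Leave it alone.
- clevis_pin: bystander: plain headed pin without any ring, 14 mm thick, 66 mm long, lying on the bench near the robot; not the one to use. Leave it alone.
- tape_roll: bystander: brown roll of tape, 100 mm across, 48 mm high, origin under its centre. Leave it alone.
- grease_tin: bystander: tin, 80 mm across, 75 mm high, origin under its centre. Leave it alone.
- hinge_carton: bystander: closed carton 120 x 180 x 60 mm, origin under its centre. Leave it alone.
- washer_tray: bystander: open yellow tray 120 x 160 x 40 mm, origin under its centre. Leave it alone.
- castor: bystander: trolley castor standing wheel up, 92 mm high, origin under its plate. Leave it alone.
Not all that is in view belongs to the job. What is shaped like the part that bears pin_grip but yellow is not meant. Of the things shaped like the hitch, the dark steel one is meant.

How it is judged:
On the way, in this order (a step that is already met when the one before it is completed fails the run):
1. the linchpin is through the cross hole with its head home, ring still open (x of pin_grip in the frame of hole_mark between -0.031 and -0.024 m and y of pin_grip in the frame of hole_mark between -0.006 and 0.006 m and y of pin_tip in the frame of hole_mark between -0.006 and 0.006 m and z of pin_grip in the frame of hole_mark between 0 and 0.026 m and z of pin_tip in the frame of hole_mark between 0 and 0.026 m and angle between the x axis of pin_tip and the x axis of hole_mark, either way round below 0.17 rad and value of joint ring below 0.2 rad), for 0.2 s.
2. the ring has snapped shut over the pin's end (x of pin_grip in the frame of hole_mark between -0.031 and -0.024 m and y of pin_grip in the frame of hole_mark between -0.006 and 0.006 m and y of pin_tip in the frame of hole_mark between -0.006 and 0.006 m and z of pin_grip in the frame of hole_mark between 0 and 0.026 m and z of pin_tip in the frame of hole_mark between 0 and 0.026 m and angle between the x axis of pin_tip and the x axis of hole_mark, either way round below 0.17 rad and value of joint ring above 0.68 rad), for 0.2 s.
At the end, for the whole second after the job is handed in: The linchpin lies through the cross hole along its axis (sideways within 6 mm of it, between 0 and 26 mm above the mark, within 0.17 rad of its direction), its shoulder within 3 mm of the post's near face, and the ring is shut (joint above 0.68) and still (all of step 2 and velocity of joint ring between -0.1 and 0.1 rad/s); the robot touches nothing.
It fails at once if the tow coupling is pressed with more than 30 N (contact force between hitch and anything else above 30 N).
It fails at once if a bystander is shifted by more than 30 mm (distance of any of spanner, clevis_pin, tape_roll, grease_tin, hinge_carton, washer_tray, castor from where it was at the start of the episode above 0.03 m).
It also fails if it takes over 64 s, if anything falls off the work surface, if the arm or the gripper's body presses on something with over 40 N, if the wrist force passes 120 N, or if a joint passes its speed limit or range.

## Working session

There is one attempt and no reset: what is moved stays moved. The work goes in short steps, Python scripts to look and compute and a shell command to move; the robot and the scene stay as the last step left them, time stands still between calls to the robot, and variables do not carry over. Pictures are saved under pics/ and viewed, at most 10 in all, crops included, and the job is handed in when it is done.

```bash
ls; mkdir -p pics; python3 - <<'E'
from workcell import bot, imaging
import cv2
for n in("scene","top"):
    print(n,imaging.camera_model(n)); cv2.imwrite(f"pics/{n}0.png",imaging.read_camera(n)[:,:,::-1])
print(bot.observe())
E
```

```text
pics
scene {'vertical_fov': 57.77432810067426, 'cx': 311.4154116637829, 'cy': 236.90789204018128, 'position': array([ 1.09825338, -0.46035263,  0.79391652]), 'attitude': array([0.76623115, 0.35724445, 0.82696736])}
top {'vertical_fov': 42.93096940984024, 'cx': 309.3569270702966, 'cy': 234.90136873563864, 'position': array([0.3230009 , 0.02251318, 1.40097723]), 'attitude': array([ 0.11223739, -0.13268513, -1.58235266])}
{'t': 0.1, 'joints': array([-1.19371003e+00,  3.08892067e-01,  1.63507375e+00,  2.02804195e-05,
        1.19968814e+00, -6.97240097e-02]), 'dq': array([-0.00088029, -0.00203307, -0.00298495,  0.00017133,  0.0001309 ,
        0.00020159]), 'joint_efforts': array([ 2.81657622e-04, -4.16407013e+01, -2.77644807e+01,  1.67104623e-06,
        4.04972699e-03,  1.57008179e-05]), 'tcp_pos': array([ 0.269757  , -0.56298513,  0.24117109]), 'tool_rot': array([-3.06153327e+00, -6.95561117e-01,  4.66017613e-04]), 'force': array([ 0.49126204, -0.13906479, -0.21730932]), 'torque': array([ 0.00348808,  0.01347723, -0.04748247]), 'grip_force': 0.0, 'opening': 0.08584658026535479}
```

View pics/top0.png

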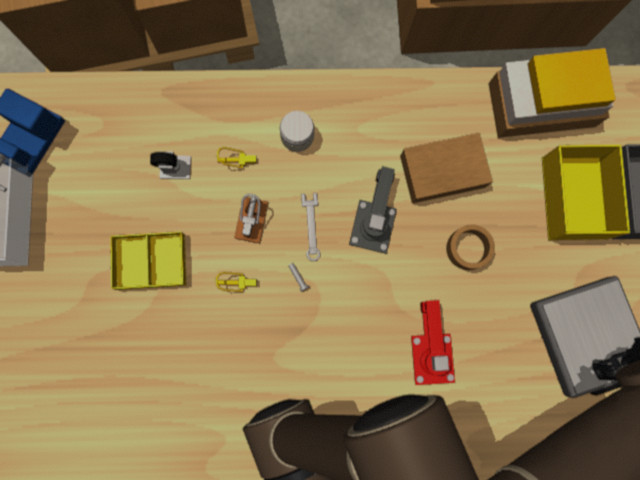

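View pics/scene0.png

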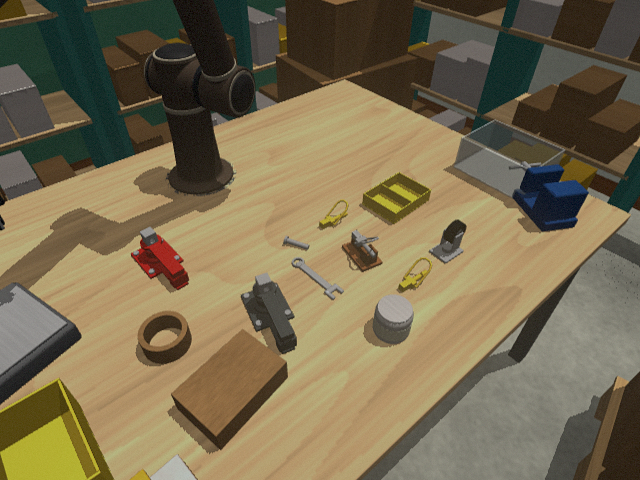

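The top image shows the grey linchpin in its wooden rest at (250,218) and the dark steel hitch at (376,220). The decoys are two yellow pins at (237,159) and (237,282) and a red hitch at (433,350). The meant ones are the non-yellow pin in the rest and the dark hitch. I'll confirm this with enlarged crops.

```bash
python3 - <<'E'
import cv2
a=cv2.imread("pics/top0.png")[155:265,225:415]; cv2.imwrite("pics/topc.png",cv2.resize(a,None,fx=4.2,fy=4.2,interpolation=cv2.INTER_CUBIC))
a=cv2.imread("pics/scene0.png")[220:355,235:395]; cv2.imwrite("pics/scenec.png",cv2.resize(a,None,fx=4.4,fy=4.4,interpolation=cv2.INTER_CUBIC))
E
```

```text
(no output)
```

View pics/topc.png

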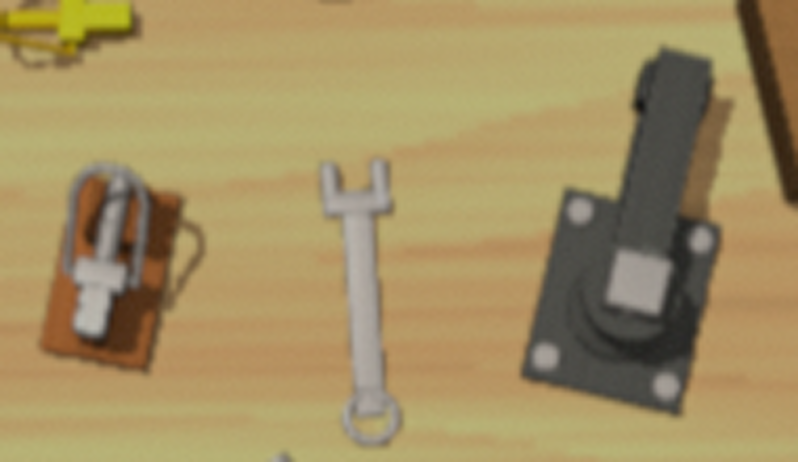

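View pics/scenec.png

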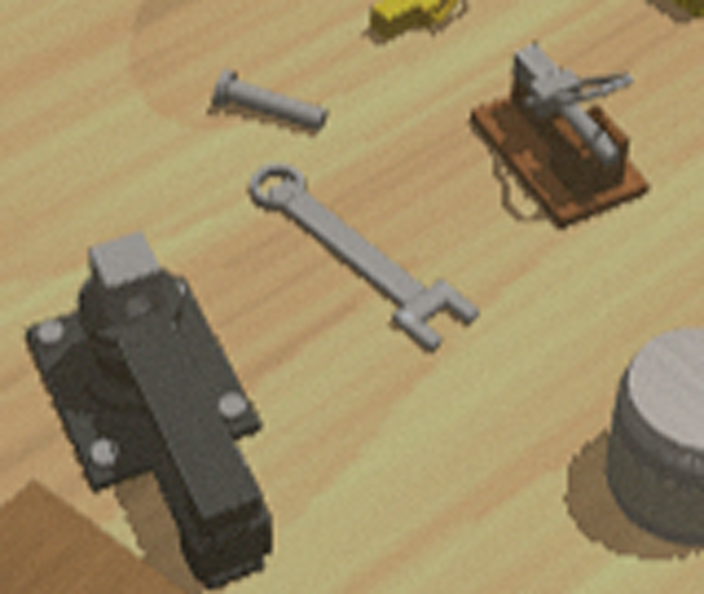

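Confirmed: the grey linchpin with the ring is in the rest and the dark hitch has the bright post. Next I fit their poses.

```bash
cat > fit.py <<'E'
import numpy as np
from scipy.optimize import least_squares
from scipy.spatial.transform import Rotation as R
from workcell import imaging
def proj(n,P):
    m=imaging.camera_model(n); f=240/np.tan(np.radians(m["vertical_fov"]/2))
    c=(np.atleast_2d(P)-m["position"])@R.from_rotvec(m["attitude"]).as_matrix()
    return np.c_[m["cx"]+f*c[:,0]/-c[:,2], m["cy"]-f*c[:,1]/-c[:,2]]
T=lambda p:(np.array(p)+.5)/4.2-.5+[225,155]
S=lambda p:(np.array(p)+.5)/4.4-.5+[235,220]
def world(v,L):
    L=np.array(L,float); c,s=np.cos(v[2]),np.sin(v[2])
    return np.c_[v[0]+c*L[:,0]-s*L[:,1], v[1]+s*L[:,0]+c*L[:,1], L[:,2]]
def fit(name,obs,x0,model):
    def res(v): return np.concatenate([(proj(c,world(v,model(v,L)))-px).ravel() for c,L,px in obs])
    r=least_squares(res,x0,loss='soft_l1'); print(name,np.round(r.x,4),'\n',np.round(r.fun.reshape(-1,2),1).tolist()); return r.x
E
cat > a.py <<'E'
from fit import *
t="top";s="scene"
P=lambda sx,sy:[.055*sx,.045*sy,.008]
Q=lambda sx,sy:[.014*sx,.014*sy,-1]   # post top
h=[(t,[P(1,1),P(1,-1),P(-1,-1),P(-1,1)],T([(566,188),(720,228),(682,412),(523,375)])),
   (t,[Q(1,1),Q(1,-1),Q(-1,-1),Q(-1,1)],T([(617,248),(672,252),(667,312),(607,305)])),
   (s,[P(-1,-1),P(1,-1),P(1,1)],S([(27,335),(97,490),(260,425)])),
   (s,[Q(-1,-1),Q(-1,1),Q(1,1),Q(1,-1)],S([(90,245),(145,233),(160,272),(103,284)]))]
def mh(v,L): L=np.array(L); L[L[:,2]<0,2]=v[3]; return L
fit("hitch",h,[.4,-.1,-.2,.09],mh)
# pin, origin at shoulder, heights above bench
p=[(t,[[-.0405,0,.053],[0,.014,.053],[0,-.014,.053],[.052,0,.049],[-.015,.014,.053],[-.015,-.014,.053]],T([(89,333),(79,261),(127,267),(119,178),(75,285),(122,291)])),
   (s,[[-.0405,0,.053]],S([(527,48)]))]
B=lambda sx,sy:None
fit("pin",p,[.4,.15,-.1],lambda v,L:L)
print("pic of pin", proj(t,[[.4,.15,.05]]))
E
python3 a.py
```

```text
hitch [ 0.5592 -0.1444 -0.2464  0.0965] 
 [[-0.6, 0.1], [0.4, -0.7], [-0.4, 1.1], [-0.6, 1.0], [0.8, -1.7], [0.3, 0.3], [-1.2, -1.7], [0.5, -2.9], [-1.6, -1.5], [-1.0, -0.8], [0.2, -0.7], [-0.5, 1.0], [-0.8, -0.4], [0.6, -0.4], [1.1, 1.2]]
pin [ 0.577   0.1381 -0.1813] 
 [[-0.1, 0.7], [-0.6, -0.8], [0.3, -0.2], [0.3, -2.0], [-0.9, -0.0], [0.3, 0.6], [-1.4, -0.3]]
pic of pin [[243.72366266 296.29037876]]
```

```bash
cat > b.py <<'E'
from fit import *
import cv2
from scipy.ndimage import map_coordinates, gaussian_filter1d
G={}
for n in("top","scene"):
    G[n]=np.mean([imaging.read_camera(n).astype(float) for _ in range(6)],0); np.save(f"pics/{n}.npy",G[n])
def refine(name,edges,x0,model,W=2.5,sub=()):
    v=np.array(x0,float); off=np.arange(-W,W+.01,.1)
    for it in range(8):
        L=[];D=[]
        for n,a,b in edges:
            l=np.array(a)+np.linspace(.12,.88,15)[:,None]*(np.array(b)-a)
            p=proj(n,world(v,model(v,l))); d=p[-1]-p[0]; nn=np.array([-d[1],d[0]])/np.hypot(*d)
            q=p[:,None]+off[None,:,None]*nn
            pr=np.stack([map_coordinates(G[n][...,c],[q[...,1],q[...,0]],order=1) for c in range(3)],-1).mean(0)
            g=np.linalg.norm(np.gradient(gaussian_filter1d(pr,4,axis=0),axis=0),axis=1)
            k=int(np.argmax(g[3:-3]))+3
            L.append((n,l,p+off[k]*nn,nn)); D.append((off[k],g[k]))
        f=lambda v:np.concatenate([((proj(n,world(v,model(v,l)))-m)@nn)/4 for n,l,m,nn in L])
        r=least_squares(f,v,loss='soft_l1',f_scale=.1); v=r.x; W=max(1.2,W*.8); off=np.arange(-W,W+.01,.1)
    print(name,np.round(v,4),[(e[0][0],round(float(x*4),2),round(float(d[1]),1)) for e,x,d in zip(edges,r.fun.reshape(-1,15).mean(1),D)])
    return v
def rect(n,x0,x1,y,z,which="0123"):
    c=[[x0,-y,z],[x1,-y,z],[x1,y,z],[x0,y,z]]; return [(n,c[int(i)],c[(int(i)+1)%4]) for i in which]
def mh(v,L): L=np.array(L); k=L[:,2]<0; L[k,2]=v[3]+L[k,2]+1; return L
zt=-1; zb=-1-.0305
plate=rect("top",-.055,.055,.045,.008,"023")+rect("scene",-.055,.055,.045,.008,"01")
post=rect("top",-.014,.014,.014,zt)+rect("scene",-.014,.014,.014,zt)
bar=[(n,[.06,s*.015,zb],[.095,s*.015,zb]) for n,s in(("top",1),("scene",-1),("scene",1))]
for nm,e in(("all",plate+post+bar),("top only",[q for q in plate+post+bar if q[0]=="top"])):
    h=refine(nm,e,[.5592,-.1444,-.2464,.0965],mh)
head=rect("top",-.015,0,.014,.053,"013")
tail=rect("top",-.0405,-.0155,.008,.053,"023")
shank=[("top",[.02,s*.006,.044],[.05,s*.006,.044]) for s in(1,-1)]
base=[]
refine("pin",head+tail,[.577,.1381,-.1813],lambda v,L:L)
refine("pin+shank",head+tail+shank,[.577,.1381,-.1813],lambda v,L:L)
E
python3 b.py
```

```text
Traceback (most recent call last):
  File "b.py", line 31, in <module>
    h=refine(nm,e,[.5592,-.1444,-.2464,.0965],mh)
  File "b.py", line 20, in refine
    r=least_squares(f,v,loss='soft_l1',f_scale=.1); v=r.x; W=max(1.2,W*.8); off=np.arange(-W,W+.01,.1)
  File "b.py", line 19, in <lambda>
    f=lambda v:np.concatenate([((proj(n,world(v,model(v,l)))-m)@nn)/4 for n,l,m,nn in L])
                                 ~~~~^^^^^^^^^^^^^^^^^^^^^^^
  File "fit.py", line 6, in proj
    m=imaging.camera_model(n); f=240/np.tan(np.radians(m["vertical_fov"]/2))
ValueError: time passes only in moves, steps and waits
```

```bash
sed -i 's/^def proj/CM={n:imaging.camera_model(n) for n in("top","scene")}\ndef proj/; s/m=imaging.camera_model(n); f/m=CM[n]; f/' fit.py
sed -i 's/^    G\[n\]=.*/    G[n]=np.load(f"pics\/{n}.npy")/' b.py; python3 b.py 2>&1 | tail -8
```

```text
all [ 0.5563 -0.1434 -0.2359  0.094 ] [('t', -0.19, 5.9), ('t', -0.11, 5.5), ('t', 0.62, 3.8), ('s', -0.39, 8.2), ('s', -0.52, 0.5), ('t', -0.19, 7.6), ('t', 0.27, 4.7), ('t', -0.11, 6.2), ('t', -0.37, 5.9), ('s', 0.42, 6.0), ('s', 0.01, 7.0), ('s', -0.12, 2.8), ('s', -0.11, 2.4), ('t', 0.54, 6.0), ('s', -0.35, 3.5), ('s', -0.04, 2.8)]
top only [ 0.5587 -0.1448 -0.2157  0.0771] [('t', 0.01, 5.3), ('t', -0.41, 4.8), ('t', 0.17, 5.7), ('t', -0.4, 7.4), ('t', -0.09, 4.7), ('t', -0.0, 6.2), ('t', -0.31, 6.3), ('t', 0.0, 6.8)]
pin [ 0.5785  0.1392 -0.1592] [('t', 0.0, 6.7), ('t', 0.4, 3.8), ('t', 0.4, 2.3), ('t', -0.0, 9.8), ('t', 0.0, 6.3), ('t', -0.0, 7.9)]
pin+shank [ 0.5785  0.1387 -0.1824] [('t', 0.18, 6.8), ('t', 0.4, 3.8), ('t', 0.4, 2.4), ('t', -0.11, 9.9), ('t', 0.01, 6.3), ('t', -0.0, 7.9), ('t', -0.54, 4.7), ('t', 0.36, 4.3)]
```

```bash
python3 -m inch '[1,0.02,0.03,0,0,0,-0.09, 1,0.025,0.036,0,0,0,-0.1, 1,0.025,0.036,0,0,0,-0.1, 1,0.025,0.036,0,0,0,-0.1, 1,0.025,0.036,0,0,0,-0.1,1,0.025,0.036,0,0,0,-0.1,1,0.025,0.036,0,0,0,-0.082,1,0.025,0.036,0,0,0,0]' 20
python3 -m inch '[1,0.025,0.036,0,0,0,0, 1,0.025,0.036,0,0,0,0,1,0.025,0.036,0,0,0,0,1,0.017,0.029,-0.04,0,0,0,1,0,0,-0.045,0,0,0,1,0,0,-0.03,0,0,0,1,0,0,0,0,0,0,1,0,0,0,0,0,0]'
```

```text
t: 1.5
tcp_pos: [0.4659, -0.2802, 0.2426]
tool_rot: [3.121, -0.355, 0.001]
force: [0.5, -0.9, -0.0]
opening: 0.0
grip_force: 0.0
t: 2.3
tcp_pos: [0.5563, -0.146, 0.1291]
tool_rot: [-3.122, 0.353, 0.001]
force: [0.4, -0.3, 0.3]
opening: -0.0004
grip_force: 0.0
```

```bash
I="python3 -m inch"; f(){ grep -E "tcp|force: \["|tr '\n' ' ';echo; }
$I '[1,0,0,-0.008,0,0,0,1,0,0,-0.007,0,0,0,1,0,0,0,0,0,0]'|f
$I '[1,0,0,-0.001,0,0,0,1,0,0,0,0,0,0]'|f
$I '[1,0,0,-0.001,0,0,0,1,0,0,0,0,0,0]'|f
$I '[1,0,0,-0.001,0,0,0,1,0,0,0,0,0,0]'|f
```

```text
tcp_pos: [0.5563, -0.1462, 0.1142] force: [-0.5, 0.2, -1.0] 
tcp_pos: [0.5565, -0.1461, 0.1134] force: [-0.1, 0.5, 0.0] 
tcp_pos: [0.5563, -0.1459, 0.1121] force: [0.1, -0.0, -0.3] 
tcp_pos: [0.5562, -0.1459, 0.1109] force: [-0.4, -0.3, 0.1]
```

```bash
I="python3 -m inch"; f(){ grep -E "tcp|force: \["|tr '\n' ' ';echo; }
$I '[1,0,0,-0.001,0,0,0,1,0,0,-0.001,0,0,0,1,0,0,0,0,0,0]'|f
$I '[1,0,0,-0.001,0,0,0,1,0,0,0,0,0,0]'|f
$I '[1,0,0,-0.001,0,0,0,1,0,0,0,0,0,0]'|f
$I '[1,0,0,-0.0005,0,0,0,1,0,0,0,0,0,0]'|f
```

```text
tcp_pos: [0.5561, -0.1458, 0.1088] force: [0.3, 0.0, 0.2] 
tcp_pos: [0.5562, -0.1459, 0.1078] force: [0.2, -0.2, -0.8] 
tcp_pos: [0.5562, -0.1459, 0.1069] force: [0.1, -0.0, -1.0] 
tcp_pos: [0.5563, -0.1459, 0.1064] force: [-0.0, 0.0, 0.5]
```

```bash
I="python3 -m inch"; f(){ grep -E "tcp|force: \["|tr '\n' ' ';echo; }
$I '[1,0,0,-0.001,0,0,0,1,0,0,0,0,0,0]'|f
$I '[1,0,0,-0.0005,0,0,0,1,0,0,0,0,0,0]'|f
$I '[1,0,0,-0.0005,0,0,0,1,0,0,0,0,0,0]'|f
$I '[1,0,0,-0.0005,0,0,0,1,0,0,0,0,0,0]'|f
$I '[1,0,0,-0.0005,0,0,0,1,0,0,0,0,0,0]'|f
```

```text
tcp_pos: [0.5562, -0.1459, 0.1054] force: [0.1, -0.2, 0.5] 
tcp_pos: [0.5562, -0.1459, 0.1049] force: [0.1, 0.6, 0.2] 
tcp_pos: [0.5563, -0.1459, 0.1044] force: [0.5, -0.2, 0.8] 
tcp_pos: [0.5562, -0.1459, 0.1039] force: [-0.0, -0.0, -0.7] 
tcp_pos: [0.5562, -0.1459, 0.1034] force: [-0.0, 0.5, -0.5]
```

```bash
I="python3 -m inch"; f(){ grep -E "tcp|force: \["|tr '\n' ' ';echo; }
$I '[1,0,0,-0.0007,0,0,0,1,0,0,0,0,0,0]'|f
$I '[1,0,0,-0.0007,0,0,0,1,0,0,0,0,0,0]'|f
$I '[1,0,0,-0.0007,0,0,0,1,0,0,0,0,0,0]'|f
$I '[1,0,0,-0.0007,0,0,0,1,0,0,0,0,0,0]'|f
$I '[1,0,0,-0.0007,0,0,0,1,0,0,0,0,0,0]'|f
```

```text
tcp_pos: [0.5564, -0.146, 0.103] force: [-0.4, -0.9, 1.7] 
tcp_pos: [0.5565, -0.146, 0.103] force: [-1.2, 0.1, 5.7] 
tcp_pos: [0.5564, -0.146, 0.103] force: [-2.8, 0.5, 9.1] 
tcp_pos: [0.5565, -0.146, 0.103] force: [-3.8, 2.1, 12.4] 
tcp_pos: [0.5565, -0.146, 0.1029] force: [-5.8, 2.0, 16.8]
```

```bash
I="python3 -m inch"; f(){ grep -E "tcp|force: \["|tr '\n' ' ';echo; }
$I '[1,0,0,0.02,0,0,0,1,0.0045,0.0195,0,0,0,0,1,0.0045,0.0195,0,0,0,0,1,0,0,-0.02,0,0,0,1,0,0,-0.009,0,0,0,1,0,0,0,0,0,0]'|f
$I '[1,-0.001,-0.0045,0,0,0,0,1,-0.001,-0.0035,0,0,0,0,1,0,0,0,0,0,0]'|f
$I '[1,-0.0003,-0.0015,0,0,0,0,1,0,0,0,0,0,0]'|f
$I '[1,-0.0003,-0.0015,0,0,0,0,1,0,0,0,0,0,0]'|f
$I '[1,-0.0003,-0.0015,0,0,0,0,1,0,0,0,0,0,0]'|f
```

```text
tcp_pos: [0.5634, -0.1065, 0.089] force: [-0.2, 0.6, -0.0] 
tcp_pos: [0.5637, -0.1156, 0.0916] force: [0.4, 0.6, -0.6] 
tcp_pos: [0.5636, -0.116, 0.0915] force: [1.2, 3.9, 0.9] 
tcp_pos: [0.5636, -0.1162, 0.0915] force: [1.9, 7.2, 1.0] 
tcp_pos: [0.5635, -0.1164, 0.0915] force: [3.0, 11.8, 1.3]
```

```bash
I="python3 -m inch"; f(){ grep -E "tcp|force: \["|tr '\n' ' ';echo; }
$I '[1,0.0013,0.0058,0,0,0,0,1,0,0,0.03,0,0,0,1,-0.0053,-0.023,0,0,0,0,1,-0.0053,-0.023,0,0,0,0,1,-0.0053,-0.023,0,0,0,0,1,0,0,-0.02,0,0,0,1,0,0,-0.01,0,0,0,1,0,0,0,0,0,0]'|f
$I '[1,0.001,0.0043,0,0,0,0,1,0.001,0.0025,0,0,0,0,1,0,0,0,0,0,0]'|f
$I '[1,0.0003,0.0015,0,0,0,0,1,0,0,0,0,0,0]'|f
$I '[1,0.0003,0.0015,0,0,0,0,1,0,0,0,0,0,0]'|f
$I '[1,0.0003,0.0015,0,0,0,0,1,0,0,0,0,0,0]'|f
```

```text
tcp_pos: [0.5457, -0.1822, 0.089] force: [0.2, 0.3, 0.2] 
tcp_pos: [0.5506, -0.1752, 0.0917] force: [0.2, 0.1, 0.1] 
tcp_pos: [0.5504, -0.174, 0.0914] force: [-1.0, 0.6, -0.9] 
tcp_pos: [0.5504, -0.1727, 0.0911] force: [1.1, 0.2, 0.6] 
tcp_pos: [0.5506, -0.1712, 0.0909] force: [0.2, -0.1, 0.1]
```

```bash
I="python3 -m inch"; f(){ grep -E "tcp|force: \["|tr '\n' ' ';echo; }
$I '[1,0.0003,0.0015,0,0,0,0,1,0,0,0,0,0,0]'|f
$I '[1,0.0003,0.0015,0,0,0,0,1,0,0,0,0,0,0]'|f
$I '[1,0.0003,0.0015,0,0,0,0,1,0,0,0,0,0,0]'|f
```

```text
tcp_pos: [0.551, -0.1697, 0.091] force: [0.1, -0.4, 0.2] 
tcp_pos: [0.5512, -0.1691, 0.091] force: [-0.9, -3.6, -0.4] 
tcp_pos: [0.5512, -0.1689, 0.091] force: [-0.9, -7.6, -1.3]
```

```bash
I="python3 -m inch"
$I '[1,-0.001,-0.005,0,0,0,0,1,0,0,0.045,0,0,0,1,0,0,0.045,0,0,0,-1,0,0.046,0.01,0,0,0.028,-1,0,0.046,0,0,0,0.028,-1,0,0.046,0,0,0,0,-1,0,0.046,0,0,0,0,-1,0,0.046,0,0,0,0]'
$I '[-1,0,0.046,0,0,0,0,-1,0,0.044,-0.04,0,0,0,-1,0,0,-0.03,0,0,0,-1,0,0,0,0,0,0,-1,0,0,0,0,0,0]'
```

```text
t: 10.7
tcp_pos: [0.5503, 0.0605, 0.1913]
tool_rot: [-3.129, 0.266, -0.0]
force: [1.2, 0.4, 0.2]
opening: 0.0724
grip_force: 0.0
t: 11.2
tcp_pos: [0.5499, 0.1413, 0.127]
tool_rot: [3.13, -0.266, -0.003]
force: [0.5, -0.9, -0.1]
opening: 0.0857
grip_force: 0.0
```

```bash
I="python3 -m inch"
$I '[-1,0.001,0.004,-0.03,0,0,0,-1,0,0,-0.03,0,0,0,-1,0,0,-0.02,0,0,0,-1,0,0,-0.0105,0,0,0,-1,0,0,0,0,0,0,-1,0,0,0,0,0,0]'
python3 -c "
from workcell import imaging;import cv2
a=imaging.read_camera('scene')[200:300,320:440,::-1];b=imaging.read_camera('top')[180:260,200:300,::-1]
a=cv2.resize(a,(480,400),interpolation=2);b=cv2.resize(b,(320,256),interpolation=2)
import numpy as np
o=np.zeros((400,800,3),'uint8');o[:,:480]=a;o[:256,480:]=b;cv2.imwrite('pics/g1.png',o)"
```

```text
t: 11.8
tcp_pos: [0.5532, 0.145, 0.0385]
tool_rot: [-3.129, 0.267, -0.004]
force: [-1.0, 0.3, 0.6]
opening: 0.0854
grip_force: 0.0
```

View pics/g1.png

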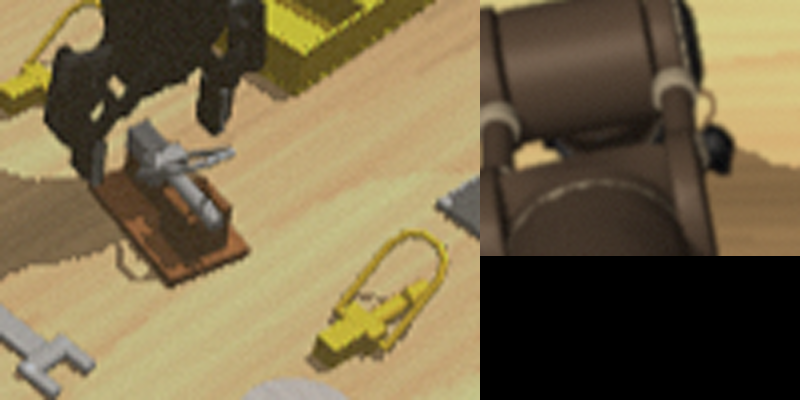

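The fingers straddle the tail in crop (150,140). I'll close now.

```bash
I="python3 -m inch"
$I '[0,-0.0025,0,0,0,0,0,0.3,0,0,0,0,0,0,0.3,0,0,0,0,0,0]' 30
$I '[1,0,0,0,0,0,0,1,0,0,0,0,0,0,1,0,0,0,0,0,0,1,0,0,0,0,0,0,1,0,0,0,0,0,0]'
```

```text
t: 12.2
tcp_pos: [0.5492, 0.1453, 0.0373]
tool_rot: [-3.13, 0.265, -0.001]
force: [0.2, 0.2, -0.3]
opening: 0.0439
grip_force: 0.0
t: 12.7
tcp_pos: [0.5491, 0.1452, 0.037]
tool_rot: [-3.13, 0.266, 0.0]
force: [-1.4, 0.1, 1.6]
opening: 0.0151
grip_force: 32.6
```

```bash
I="python3 -m inch"
$I '[1,0,0,0.004,0,0,0,1,0,0,0.008,0,0,0,1,0,0,0.015,0,0,0,1,0,0,0.03,0,0,0,1,0,0,0.04,0,0,0,1,0,0,0.035,0,0,0,1,0,0,0,0,0,0]' 60
$I '[1,-0.01,-0.03,0,0,0,-0.02,1,-0.016,-0.042,0,0,0,-0.02,1,-0.016,-0.042,0,0,0,-0.016,1,-0.016,-0.042,0,0,0,0,1,-0.016,-0.042,0,0,0,0,1,-0.014,-0.04,0,0,0,0,1,-0.01,-0.025,0,0,0,0,1,0,0,-0.02,0,0,0]'
$I '[1,0,0,-0.02,0,0,0,1,0,0,0,0,0,0,1,0,0,0,0,0,0]'
```

```text
t: 13.4
tcp_pos: [0.5541, 0.1462, 0.1765]
tool_rot: [-3.127, 0.265, -0.021]
force: [1.4, 0.1, -1.0]
opening: 0.0148
grip_force: 61.2
t: 14.2
tcp_pos: [0.452, -0.1214, 0.151]
tool_rot: [3.118, -0.359, 0.009]
force: [0.1, 0.3, -2.0]
opening: 0.0148
grip_force: 61.2
t: 14.5
tcp_pos: [0.4504, -0.1175, 0.1285]
tool_rot: [-3.121, 0.353, 0.003]
force: [0.9, 0.1, -1.9]
opening: 0.0154
grip_force: 61.0
```

```bash
I="python3 -m inch"
$I '[1,0,0,-0.03,0,0,0,1,0,0,-0.025,0,0,0,1,0,0,-0.0085,0,0,0,1,0,0,0,0,0,0,1,0,0,0,0,0,0,1,0,0,0,0,0,0]'
python3 -c "
from workcell import imaging;import cv2,numpy as np
a=imaging.read_camera('scene')[220:320,200:320,::-1];b=imaging.read_camera('top')[160:260,330:420,::-1]
a=cv2.resize(a,(480,400),interpolation=2);b=cv2.resize(b,(315,350),interpolation=2)
o=np.zeros((400,800,3),'uint8');o[:,:480]=a;o[:350,480:795]=b;cv2.imwrite('pics/g2.png',o)"
```

```text
t: 15.1
tcp_pos: [0.4526, -0.1183, 0.0669]
tool_rot: [3.121, -0.353, 0.005]
force: [0.6, -0.4, -2.3]
opening: 0.015
grip_force: 61.0
```

View pics/g2.png

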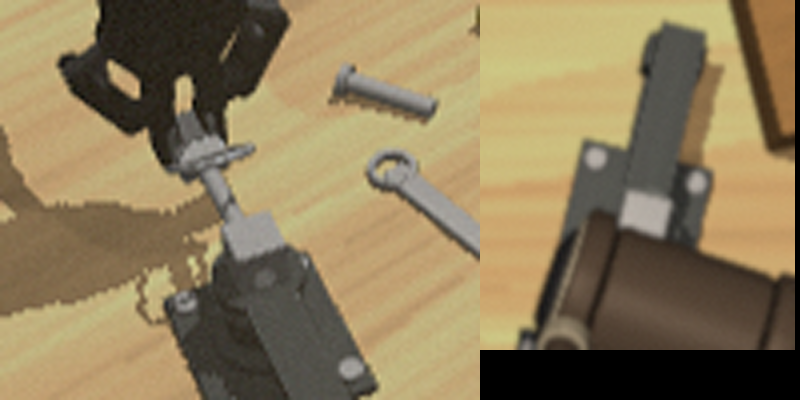

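```bash
I="python3 -m inch"; f(){ grep -E "tcp|force: \["|tr '\n' ' ';echo; }
$I '[1,0,0,-0.0019,0,0,0,1,0.0039,-0.0009,0,0,0,0,1,0.0039,-0.0009,0,0,0,0,1,0,0,0,0,0,0,1,0,0,0,0,0,0]'|f
$I '[1,0.00195,-0.00045,0,0,0,0,1,0,0,0,0,0,0]'|f
$I '[1,0.00195,-0.00045,0,0,0,0,1,0,0,0,0,0,0]'|f
```

```text
tcp_pos: [0.4591, -0.1197, 0.0634] force: [0.2, -0.2, -2.8] 
tcp_pos: [0.4611, -0.1201, 0.0635] force: [0.2, -0.9, -2.3] 
tcp_pos: [0.4621, -0.1203, 0.0632] force: [-1.7, 1.0, -1.3]
```

```bash
I="python3 -m inch"; f(){ grep -E "tcp|force: \["|tr '\n' ' ';echo; }
$I '[1,-0.002,0.0003,0.0018,0,0,0,1,0,0,0,0,0,0,1,0,0,0,0,0,0]'|f
$I '[1,0.00195,-0.00045,0,0,0,0,1,0,0,0,0,0,0]'|f
$I '[1,0.00195,-0.00045,0,0,0,0,1,0,0,0,0,0,0]'|f
$I '[1,0.00195,-0.00045,0,0,0,0,1,0,0,0,0,0,0]'|f
```

```text
tcp_pos: [0.4611, -0.1203, 0.0655] force: [0.4, -0.1, -1.1] 
tcp_pos: [0.4633, -0.1209, 0.0655] force: [0.8, 0.1, -2.6] 
tcp_pos: [0.4651, -0.1212, 0.0653] force: [0.1, -0.2, -1.8] 
tcp_pos: [0.467, -0.1216, 0.0653] force: [-0.6, -0.1, -1.4]
```

It has entered the bore, so I continue in.

```bash
I="python3 -m inch"; f(){ grep -E "tcp|force: \["|tr '\n' ' ';echo; }
$I '[1,0.0029,-0.0007,0,0,0,0,1,0.0029,-0.0007,0,0,0,0,1,0,0,0,0,0,0]'|f
$I '[1,0.0029,-0.0007,0,0,0,0,1,0.0029,-0.0007,0,0,0,0,1,0,0,0,0,0,0]'|f
$I '[1,0.0029,-0.0007,0,0,0,0,1,0.0029,-0.0007,0,0,0,0,1,0,0,0,0,0,0]'|f
```

```text
tcp_pos: [0.4732, -0.1231, 0.0654] force: [0.2, 0.5, -1.7] 
tcp_pos: [0.4789, -0.1245, 0.0653] force: [0.3, 0.2, -2.0] 
tcp_pos: [0.4847, -0.1259, 0.0653] force: [0.4, 0.8, -2.2]
```

```bash
I="python3 -m inch"; f(){ grep -E "tcp|force: \["|tr '\n' ' ';echo; }
$I '[1,0.0039,-0.0009,0,0,0,0,1,0.0039,-0.0009,0,0,0,0,1,0,0,0,0,0,0]'|f
$I '[1,0.0039,-0.0009,0,0,0,0,1,0.0039,-0.0009,0,0,0,0,1,0,0,0,0,0,0]'|f
$I '[1,0.0029,-0.0007,0,0,0,0,1,0.0029,-0.0007,0,0,0,0,1,0,0,0,0,0,0]'|f
python3 -c "
from workcell import imaging;import cv2,numpy as np
a=imaging.read_camera('scene')[210:310,200:320,::-1]
cv2.imwrite('pics/g3.png',cv2.resize(a,(600,500),interpolation=2))"
```

```text
tcp_pos: [0.4928, -0.1278, 0.0654] force: [0.7, 0.8, -2.5] 
tcp_pos: [0.5005, -0.1296, 0.0654] force: [0.8, 1.3, -2.7] 
tcp_pos: [0.506, -0.1309, 0.0653] force: [0.7, 0.9, -2.3]
```

View pics/g3.png

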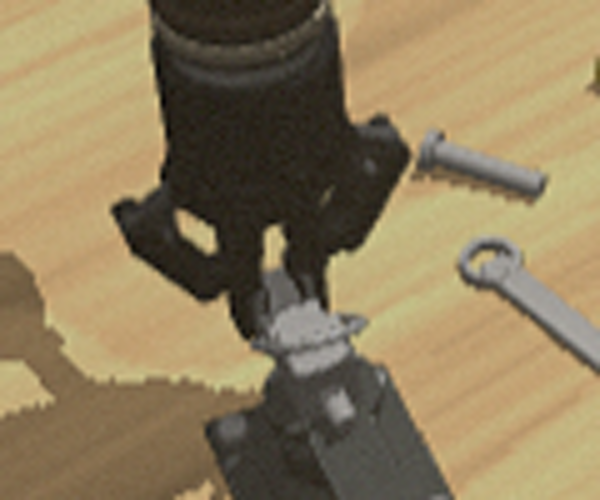

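The tip sticks out of the post's far face at (340,405) and the ring is open over the post. I'll push the head home.

```bash
I="python3 -m inch"; f(){ grep -E "tcp|force: \["|tr '\n' ' ';echo; }
$I '[1,0.0029,-0.0007,0,0,0,0,1,0.002,-0.0005,0,0,0,0,1,0,0,0,0,0,0]'|f
$I '[1,0.00145,-0.00035,0,0,0,0,1,0,0,0,0,0,0]'|f
$I '[1,0.00145,-0.00035,0,0,0,0,1,0,0,0,0,0,0]'|f
$I '[1,0.00145,-0.00035,0,0,0,0,1,0,0,0,0,0,0]'|f
```

```text
tcp_pos: [0.5107, -0.132, 0.0653] force: [0.9, 1.6, -2.0] 
tcp_pos: [0.5119, -0.1322, 0.0652] force: [-0.6, 0.5, -3.3] 
tcp_pos: [0.5123, -0.1323, 0.0651] force: [-2.7, 2.0, -0.3] 
tcp_pos: [0.5124, -0.1323, 0.0648] force: [-5.5, 2.5, 2.9]
```

```bash
I="python3 -m inch"; 
$I '[1,0.0005,-0.0001,0,0,0,0,1,0,0,0,0,0,0,1,-0.001,0.0002,0,0,0,0,1,0,0,0,0,0,0]' 
$I '[0,0,0,0,0,0,0,0,0,0,0,0,0,0,0,0,0,0,0,0,0,0,0,0,0,0,0,0]' 20
$I '[0,-0.001,0,0.01,0,0,0,0,0,0,0.02,0,0,0,0,0,0,0.035,0,0,0,1,0,0,0.04,0,0,0,1,0,0,0,0,0,0,1,0,0,0,0,0,0]' 
python3 - <<'E'
from workcell import imaging;import cv2,numpy as np
a=imaging.read_camera('scene')[210:310,200:320,::-1];b=imaging.read_camera('top')[160:260,330:420,::-1]
a=cv2.resize(a,(480,400),interpolation=2);b=cv2.resize(b,(315,350),interpolation=2)
o=np.zeros((400,800,3),'uint8');o[:,:480]=a;o[:350,480:795]=b;cv2.imwrite('pics/g4.png',o)
E
```

```text
t: 20.15
tcp_pos: [0.5124, -0.1323, 0.0648]
tool_rot: [-3.121, 0.353, 0.006]
force: [-5.5, 2.9, 0.7]
opening: 0.0155
grip_force: 61.4
t: 20.55
tcp_pos: [0.5153, -0.1334, 0.0658]
tool_rot: [3.121, -0.353, 0.004]
force: [-0.1, -0.6, 0.1]
opening: 0.0426
grip_force: 0.0
t: 21.15
tcp_pos: [0.5144, -0.1334, 0.1724]
tool_rot: [3.121, -0.353, 0.007]
force: [-1.2, 0.7, -0.2]
opening: 0.0002
grip_force: 0.0
```

View pics/g4.png

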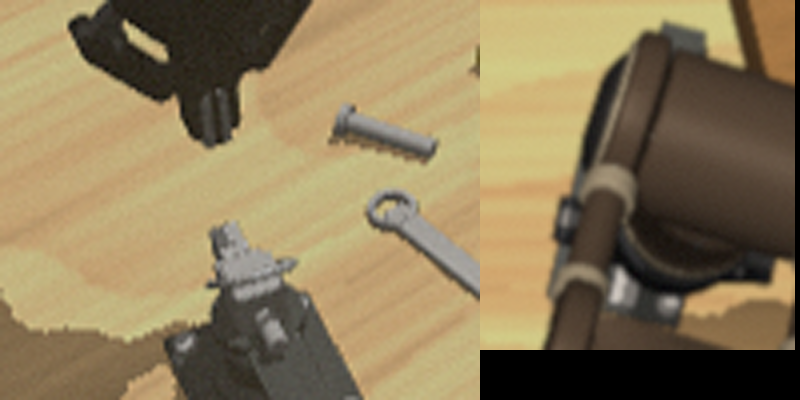

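```bash
I="python3 -m inch"; f(){ grep -E "tcp|force: \["|tr '\n' ' ';echo; }
$I '[1,0.035,-0.0078,0,0,0,0,1,0.034,-0.0075,0,0,0,0,1,0,0,-0.02,0,0,0,1,0,0,0,0,0,0,1,0,0,0,0,0,0]'|f
$I '[1,0,0,-0.008,0,0,0,1,0,0,-0.006,0,0,0,1,0,0,0,0,0,0]'|f
$I '[1,0,0,-0.003,0,0,0,1,0,0,0,0,0,0]'|f
$I '[1,0,0,-0.003,0,0,0,1,0,0,0,0,0,0]'|f
```

```text
tcp_pos: [0.5799, -0.1475, 0.1478] force: [0.1, 1.4, -1.0] 
tcp_pos: [0.581, -0.1479, 0.1353] force: [-0.5, 0.3, -0.7] 
tcp_pos: [0.582, -0.1482, 0.1332] force: [-0.6, -0.2, 0.6] 
tcp_pos: [0.5835, -0.1486, 0.1311] force: [0.8, -0.5, 1.6]
```

```bash
I="python3 -m inch"; f(){ grep -E "tcp|force: \["|tr '\n' ' ';echo; }
$I '[1,0.0021,-0.0005,-0.0026,0,0,0,1,0.0021,-0.0005,-0.0026,0,0,0]'|f
$I '[1,0.0018,-0.0004,-0.0027,0,0,0,1,0.0019,-0.0004,-0.0028,0,0,0]'|f
$I '[1,0.0016,-0.0004,-0.0029,0,0,0,1,0.0016,-0.0003,-0.003,0,0,0]'|f
```

```text
tcp_pos: [0.5884, -0.1497, 0.1269] force: [1.0, 0.2, 7.1] 
tcp_pos: [0.5922, -0.1506, 0.1212] force: [1.1, -0.3, 5.0] 
tcp_pos: [0.5947, -0.1512, 0.1145] force: [2.2, -0.7, 2.7]
```

```bash
I="python3 -m inch"; f(){ grep -E "tcp|force: \["|tr '\n' ' ';echo; }
$I '[1,0.0012,-0.0003,-0.003,0,0,0,1,0.0013,-0.0003,-0.0031,0,0,0]'|f
$I '[1,0.0008,-0.0002,-0.0025,0,0,0,1,0.0009,-0.0002,-0.0026,0,0,0]'|f
$I '[1,0,0,0,0,0,0,1,0,0,0,0,0,0,1,0,0,0,0,0,0]'|f
$I '[1,0,0,0.03,0,0,0,1,0,0,0.045,0,0,0,1,-0.04,0.009,0.02,0,0,0,1,-0.04,0.009,0.02,0,0,0,1,-0.04,0.009,0.02,0,0,0,1,-0.04,0.009,0,0,0,0,1,0,0,0,0,0,0]'|f
python3 - <<'E'
from workcell import imaging;import cv2,numpy as np
a=imaging.read_camera('scene')[210:310,200:320,::-1];b=imaging.read_camera('top')[160:260,330:420,::-1]
a=cv2.resize(a,(480,400),interpolation=2);b=cv2.resize(b,(315,350),interpolation=2)
o=np.zeros((400,800,3),'uint8');o[:,:480]=a;o[:350,480:795]=b;cv2.imwrite('pics/g5.png',o)
E
```

```text
tcp_pos: [0.5943, -0.1508, 0.1061] force: [0.1, 0.0, 0.3] 
tcp_pos: [0.596, -0.1512, 0.1009] force: [0.0, -0.3, 0.1] 
tcp_pos: [0.5974, -0.1517, 0.1025] force: [0.1, -0.0, -0.7] 
tcp_pos: [0.432, -0.1139, 0.2367] force: [-0.1, 0.6, 0.0]
```

View pics/g5.png

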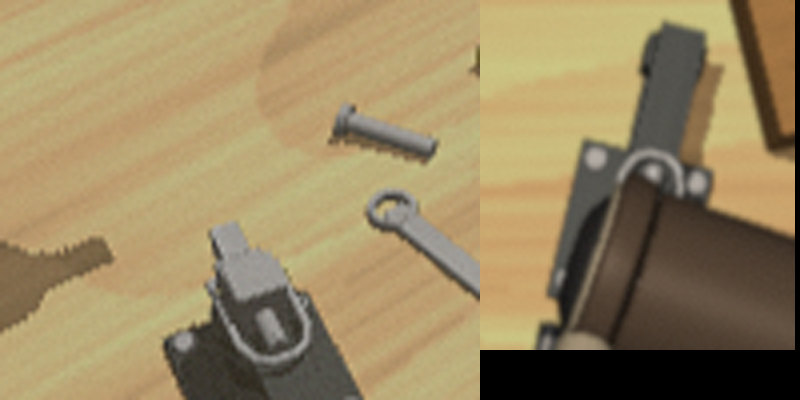

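The ring is shut around the pin's end at (265,340), the head is still home and the gripper is clear. I'm handing in.

```bash
python3 -m inch '[1,0,0,0,0,0,0,1,0,0,0,0,0,0]'; python3 -c "
from workcell import order;print(order.sign_off())"
```

```text
t: 24.75
tcp_pos: [0.4389, -0.1162, 0.2378]
tool_rot: [3.121, -0.353, 0.002]
force: [0.6, 0.8, 0.6]
opening: 0.0005
grip_force: 0.0
the job is handed in; nothing more can be done
None
```

The linchpin is through the cross hole with its head home and its ring snapped shut, the gripper is clear, and the job was handed in at about 25 s; the sign-off returned no verdict.

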